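Fit the tool rest to the lap grinder

ROBOT

A 6-joint arm with a two-finger parallel gripper is mounted at the origin on the work surface. World frame = base frame: x ahead of the robot, y to its left, z up, the work surface at z = 0. Lengths are in m, angles in rad, forces in N, time in s.
With the tool pointing down it reaches from about 0.375 to 0.9 m from the base axis. Payload 3.1 kg.
Tool frame: the origin (TCP) lies between the finger pads; the fingertips stand 17 mm ahead of it and the grasp point (between the pads) lies 2 mm behind it (nose_length is the distance from the TCP to the fingertips, in m); z points along the fingers, y is the line along which they close (so a half turn about z gives the same grasp; the last joint's range is limited). The gripper opens to 85 mm and grips with 20 to 120 N. Pads are 22 mm wide; open, the fingers measure 114 mm over their backs; the gripper's body (76 mm by 85 mm) begins 54 mm behind the grasp point. The pads swing forward as they close: fully open they stand 13 mm farther back than shut.
Start: joints at [-1.446, 0.527, 1.433, -0, 1.181, -0.178], TCP at [0.186, -0.597, 0.248] pointing down, gripper open.
Joint ranges: [-3.08, 3.08], [-0.75, 2.2], [0.22, 2.44], [-1.43, 4.57], [0, 2.65], [-2.85, 2.85]. Speed limits (rad/s): [2.79, 2.79, 3.14, 3.14, 3.14, 3.14].

INTERFACE

Orientations are given as a unit quaternion [x, y, z, w].
In Python, from workcell import * gives the robot as it stands.
- The arm moves only by the tool servo_tool, never from a script. Its argument "motion" is text: rows parted by semicolons, each of 7 numbers parted by spaces: the finger opening in cm, from 0 to 8.54, then the shift along the tool's x, y, z in cm, then the turn, a rotation vector about the tool's x, y, z in rad. In form: gripper dx dy dz wx wy wz; .... A call has 1 to 10 rows; each row shifts and turns the commanded pose from where the row before left it, along the tool's axes as they then stand; what a row does not reach is not made up. A row lasts 1/12 s, in which the tool goes at most 41.7 mm and 7.16 degrees, less where a joint would pass 70% of its speed; a pose out of reach is approached as far as the arm can. A call is refused whole if a number of a shift passes 4.17 or a number of a turn 0.125, either way. A call with a gripper value outside its range is refused whole. The fingers move at their own pace and stop on an object; the grip force is fixed at half the most. Time passes only in rows, so rows that do not move let the fingers close. It gives the time, the measured TCP pose, the force, the opening and the grip force at its end, in the units of the state.
- read_state(): the state, without advancing time (a new reading comes with each control period).
- get_image(name): name is "scene" or "top"; returns (picture, depth): 384x512x3 uint8, red, green, blue; 384x512 float32, m along the optical axis (not along the pixel's ray), 0 where there is no reading.
- camera_info(name): a dict with "fx", "fy", "cx", "cy" (pixels), "extrinsics" (4x4, takes a point from camera to world coordinates). Camera axes: x right, y up, looking along -z (the intrinsics and any distortion apply to the point x, -y, -z); pixel columns grow to the right and rows downward; lengths in m; the calibration is good to about 2 mm. A picture is of the moment at which its call begins. camera_info takes no time and is no camera call.
- finish_job(): hands the job in; it is judged then, once.
The state is a dict: "time": time; "joints": joint angles; "joint_vel": joint speeds; "joint_efforts": joint torques, N m; "tcp_pos": TCP position; "tool_rot": TCP orientation; "wrist_force": force on the tool from outside, world axes, zero at the start; "ft_torque": the same for the moment, N m; "opening": finger opening in m; "finger_force": force on a finger pad.
Only numpy, scipy, OpenCV 4.12 (cv2) and the standard library are available. Lean on these libraries where they do the work, as an engineer would, in place of code of your own. Each camera call takes 0.05 s, during which the arm holds its last target. There are 200 camera calls.

TASK

Fit the steel tool rest to the flat-lap grinder on the jeweller's bench. First push the mushroom stop right down, with the rest still in the wooden block; then lift the rest out of the block, lower it gently (do not drop it) upright into the slot of the bracket in front of the grinder's disc until it is fully home, and only then turn the stop's wing clockwise as far as it goes to reset it. Leave the other things on the bench where they are.

Things in the scene. Friction and masses are not known exactly. Their poses are not given: they have to be found in the camera images.
- rest: Tool rest, a loose T-shaped steel plate of 0.2 to 0.4 kg: flat blade 6 mm thick (own x), 60 mm wide (own y), 98 mm tall, with a bar 18 mm thick (x), 70 mm wide (y), 24 mm tall along its top; 120 mm tall in all. Origin at the centre of the blade's lower edge, z up. It starts upright in the slot of the wooden block, foot 15 mm above the bench. The same either way round.
- rest_grip (a point): Centre of the tool rest's top bar, 108 mm above the rest's foot: the place to grip it, across the 18 mm thickness.
- block: Fixed wooden tool block 64 (x) by 170 (y) by 45 mm tall, origin under its centre. Slot 9 by 63 mm, 30 mm deep, long side along y, centred at y = +38 mm: holds the tool rest. Round hole at y = -55 mm: holds the burnisher. May stand to the left or right of the grinder.
- lap: Flat-lap grinder, fixed. Origin at bench level under the centre of the slot in its steel bracket, a block 50 (x) by 100 (y) by 60 mm tall on the robot's side. Slot opens upward: 9.5 mm (x) by 63.5 mm (y), 40 mm deep, 3 mm chamfer. Grey housing 50 mm tall, 170 mm wide, x = 60 to 250 mm; on it a still steel disc of 148 mm diameter about x = 155 mm, top 80 mm above the bench (nut 92 mm).
- slot_mouth (a point): Centre of the bracket slot's mouth, 60 mm above the bench; axes as the grinder's (x across the slot's thickness, y along it).
- slot_floor (a point): Centre of the bracket slot's floor, 20 mm above the bench; the rest's foot stands here when fully home.
- stop_box: Fixed grey stop station, box 100 by 100 by 50 mm tall, origin under its centre. On its middle a grey mushroom button of 54 mm diameter (cap 72 to 85 mm above the bench), with an upright wing on top: 46 mm long, 14 mm thick, up to 105 mm above the bench, 20 mm of it standing clear of the cap. May stand to the left or right of the grinder.
- stop_top (a point): Centre of the wing's top face on the mushroom button, 105 mm above the bench when not pressed; x along the wing's length, turning with it.
- stop_press (a joint): Depth by which the mushroom is pressed down, m: 0 up, 0.008 fully down; sprung, about 2 N to start, 6 N fully down; it rises again by itself when let go.
- stop_turn (a joint): Angle of the mushroom with its wing, rad, growing clockwise seen from above: 0 wing along the box's x, 1.2 at the end stop (reset). Starts between 0 and 0.15. Stays where it is left (friction about 0.05 N m).
- burnisher: Bystander: burnisher with round dark wooden handle, 28 mm diameter, upright in the wooden block, 105 mm long, origin at its foot.
- jar: Bystander: amber glass jar, 56 mm diameter, 75 mm tall, origin at its foot.
- bench_block: Bystander: square steel bench block 80 by 80 by 25 mm, origin under its centre.
- mandrel: Bystander: tapered steel ring mandrel lying down, 220 mm long along its x from its thick (26 mm) end, where the origin lies.
- dish: Bystander: white ceramic dish, 84 mm diameter, 28 mm tall, origin at its foot.
- hammer: Bystander: hammer lying on the bench.
- pliers: Bystander: pliers lying on the bench, about 155 mm long.
- bench_pin: Bystander: wooden bench pin, flat, 109 by 60 by 18 mm, with a notch.
Things that resemble listed ones, but are neither listed nor needed, are in the scene too. Leave any purple look-alike of the rest alone. Several things have the shape of the stop_box; the one meant has the colours described above.

How it is judged:
On the way, in this order (a step that is already met when the one before it is completed fails the run):
1. The mushroom stop is pushed at least 5 mm down while the rest is still in the wooden block and the stop not yet turned (value of joint stop_press above 0.005 m and distance of rest from where it was at the start of the episode below 0.015 m and value of joint stop_turn below 0.6 rad), for 0.05 s.
2. The rest is fully home in the bracket slot, the stop not yet reset (z of rest in the frame of slot_floor below 0.004 m and horizontal distance between rest and slot_floor below 0.006 m and angle between rest's own z axis and vertical below 0.1 rad and angle between the x axis of rest and the x axis of lap, either way round below 0.12 rad and value of joint stop_turn below 0.6 rad), for 0.2 s.
3. The stop's wing is turned clockwise to its end (z of rest in the frame of slot_floor below 0.004 m and horizontal distance between rest and slot_floor below 0.006 m and angle between rest's own z axis and vertical below 0.1 rad and angle between the x axis of rest and the x axis of lap, either way round below 0.12 rad and value of joint stop_turn above 1.05 rad), for 0.2 s.
At the end, for the whole second after the job is handed in: The rest stands in the bracket slot: foot within 4 mm of the slot's floor and 6 mm of its centre, upright within 0.1 rad and in line with the slot within 0.12 rad, at rest; the stop is up (within 3 mm) and turned beyond 1.05 rad of its 1.2 rad (all of step 3 and value of joint stop_press below 0.003 m and linear speed of rest below 0.02 m/s); the robot touches nothing.
It fails at once if The rest is dropped into the slot (faster than 0.4 m/s with its foot below the mouth) (z of rest in the frame of slot_mouth below 0 m and horizontal distance between rest and slot_mouth below 0.03 m and linear speed of rest above 0.4 m/s).
It fails at once if A bystander is moved by more than 30 mm (distance of any of burnisher, jar, bench_block, mandrel, dish, hammer, pliers, bench_pin from where it was at the start of the episode above 0.03 m).
It also fails if it takes over 67 s, if anything falls off the work surface, if the arm or the gripper's body presses on something with over 40 N, if the wrist force passes 120 N, or if a joint passes its speed limit or range.

## Working session

There is one attempt and no reset: what is moved stays moved. The work goes in short steps, Python scripts to look and compute and a tool call to move; the robot and the scene stay as the last step left them, time stands still between calls to the robot, and variables do not carry over. Pictures are saved under pics/ and viewed, at most 10 in all, crops included, and the job is handed in when it is done.

Besides the shell and the picture viewer there is one more tool, called after ">>>" in YAML: its name, and indented under it one key for each argument. servo_tool: Moves the arm, as the interface text tells. Its arguments: {"type":"object","properties":{"motion":{"type":"string"}},"required":["motion"]}

```bash
mkdir -p pics
cat > h.py <<'E'
from workcell import *
import numpy as np, cv2
def grab(n):
    im,d=get_image(n); np.savez(f'{n}.npz',im=im,d=d); return im,d
def load(n):
    z=np.load(f'{n}.npz'); return z['im'],z['d']
def pts(n,d):
    c=camera_info(n); v,u=np.mgrid[0:d.shape[0],0:d.shape[1]]
    P=np.stack([(u-c['cx'])/c['fx']*d,-(v-c['cy'])/c['fy']*d,-d],-1)
    E=np.array(c['extrinsics']); return P@E[:3,:3].T+E[:3,3]
def crop(im,r,s,name):
    x0,y0,x1,y1=r; cv2.imwrite(name,cv2.resize(im[y0:y1,x0:x1,::-1],None,fx=s,fy=s,interpolation=cv2.INTER_CUBIC))
E
python3 - <<'E'
from h import *
for n in('top','scene'):
    im,d=grab(n); crop(im,(0,0,512,384),1.5,f'pics/{n}.png'); c=camera_info(n); print(n,{k:np.round(v,3).tolist() for k,v in c.items() if k!='name'} )
E
```

```text
top {'fx': 371.603, 'fy': 371.603, 'cx': 248.674, 'cy': 191.13, 'extrinsics': [[0.042, 0.974, -0.224, 0.329], [-0.999, 0.041, -0.009, -0.036], [-0.0, 0.224, 0.975, 1.1], [0.0, 0.0, 0.0, 1.0]]}
scene {'fx': 414.506, 'fy': 414.506, 'cx': 253.536, 'cy': 181.301, 'extrinsics': [[0.686, -0.577, 0.444, 1.032], [0.728, 0.539, -0.424, -0.483], [0.006, 0.614, 0.789, 0.889], [0.0, 0.0, 0.0, 1.0]]}
```

View pics/top.png

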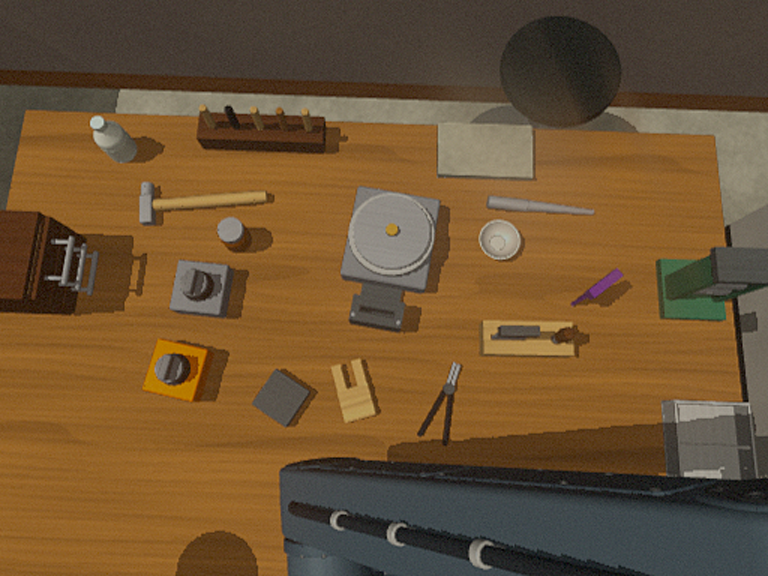

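View pics/scene.png

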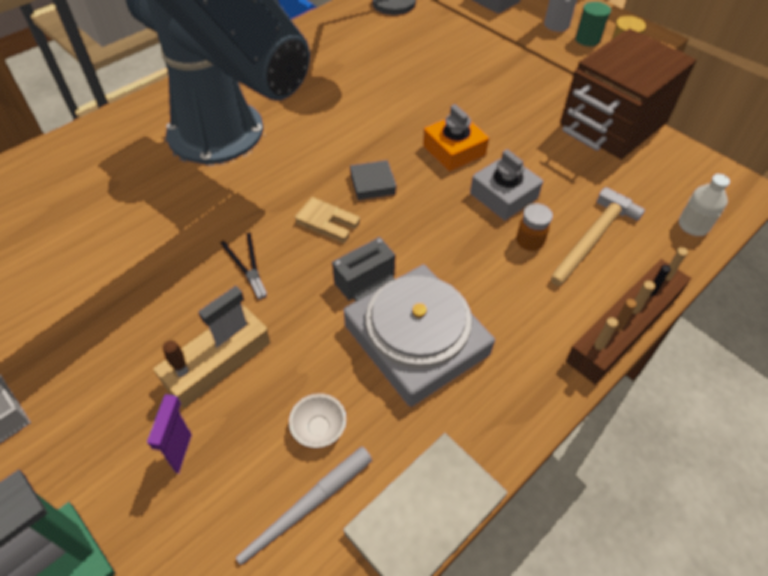

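Grey stop station at top (200,288), with an orange look-alike at (176,370). The rest is in the wooden block at (518,331), with a purple look-alike at (600,288). I choose the grey station and the grey steel rest. The bracket is at (378,308).

Run:
```python
from h import *
def rect(P,m,name):
    q=P[m][:,:2].astype(np.float32)*1000
    (c,s,a)=cv2.minAreaRect(q); print(name,m.sum(),'c',np.round(c,1),'size',np.round(s,1),'ang',round(a,1),'z',np.round(np.percentile(P[m][:,2],[5,50,95])*1000,1),'mean',q.mean(0).round(1))
for n in('top','scene'):
    im,d=load(n); P=pts(n,d); z=P[...,2]; ok=d>0
    T,_=0,0
    def near(x,y,r): return ok&(np.hypot(P[...,0]-x,P[...,1]-y)<r)
    # reference points by top pixels
    if n=='top':
        refs={k:P[v,u] for k,(u,v) in dict(stop=(131,187),rest=(345,220),brk=(252,206),blk=(340,234)).items()}
        print({k:v.round(3) for k,v in refs.items()})
    s=refs['stop'];r=refs['rest'];b=refs['brk']
    print(n)
    rect(P,near(s[0],s[1],.045)&(z>.096)&(z<.115),'wing')
    rect(P,near(s[0],s[1],.08)&(z>.045)&(z<.055),'boxtop')
    rect(P,near(r[0],r[1],.05)&(z>.12)&(z<.145),'bar')
    rect(P,near(r[0],r[1],.11)&(z>.040)&(z<.050),'blocktop')
    rect(P,near(b[0],b[1],.055)&(z>.054)&(z<.066),'bracket')
    rect(P,near(b[0]+.155,b[1],.12)&(z>.074)&(z<.084),'disc')
im,d=load('top')
a=[cv2.resize(im[y-36:y+36,x-48:x+48],(384,288),interpolation=cv2.INTER_CUBIC) for x,y in((133,190),(350,222),(252,205),(120,246))]
cv2.imwrite('pics/c.png',np.vstack([np.hstack(a[:2]),np.hstack(a[2:])])[...,::-1])
print(read_state())
```

```text
{'stop': array([0.561, 0.305, 0.083]), 'rest': array([ 0.484, -0.282,  0.134]), 'brk': array([ 0.526, -0.037,  0.054]), 'blk': array([ 0.458, -0.29 ,  0.044])}
top
wing 98 c [555.9 311.3] size [14.4 45.3] ang 84.6 z [ 99.  105.4 108.4] mean [555.3 310.4]
boxtop 776 c [556.4 311.5] size [100.7  99.8] ang 85.8 z [47.2 50.7 53.8] mean [552.9 307.5]
bar 217 c [ 483.3 -284.7] size [18.3 69.1] ang 1.7 z [124.4 135.4 138.1] mean [ 482.5 -282.7]
blocktop 869 c [ 484.6 -313.8] size [ 64.3 152.3] ang 2.4 z [42.3 45.7 48.7] mean [ 480.1 -311.6]
bracket 551 c [521.1 -34.1] size [99.6 50.9] ang 82.0 z [56.8 60.7 64. ] mean [520.8 -34.6]
disc 1812 c [673.5 -55.8] size [145.7 146.1] ang 22.0 z [77.5 80.8 83.3] mean [672.7 -56.2]
scene
wing 78 c [559.4 308.1] size [17.3 49.2] ang 82.0 z [ 97.6 102.6 106.6] mean [560.4 305.9]
boxtop 556 c [559.7 305.5] size [102.8 100.8] ang 87.0 z [46.3 49.3 54. ] mean [568.3 294.5]
bar 324 c [ 485.4 -288.6] size [21.8 70.7] ang 0.1 z [122.4 134.1 136.6] mean [ 488.5 -290. ]
blocktop 1088 c [ 485.8 -316.6] size [ 67.4 149.8] ang 0.9 z [42.3 45.  47.8] mean [ 494.2 -
[... 196 characters left out ...]
me': 0.1, 'joints': array([-1.44647875e+00,  5.28370720e-01,  1.43375511e+00, -3.11848191e-06,
        1.18140825e+00, -1.78504607e-01]), 'joint_vel': array([ 0.00094331, -0.00201189, -0.00318437,  0.00085744,  0.00195655,
        0.00135764]), 'joint_efforts': array([-2.06672848e-05, -4.43301594e+01, -1.78586805e+01, -2.38605553e-04,
        3.89133173e-03,  1.00196182e-06]), 'tcp_pos': array([ 0.18633319, -0.59594675,  0.24743903]), 'tool_rot': array([ 9.88558667e-01,  1.50833747e-01,  2.48554895e-05, -9.70399302e-04]), 'wrist_force': array([0.15975472, 0.44810577, 0.51132317]), 'ft_torque': array([-0.0151601 ,  0.02927156,  0.0416786 ]), 'finger_force': 0.0, 'opening': 0.0852588598251154}
```

View pics/c.png

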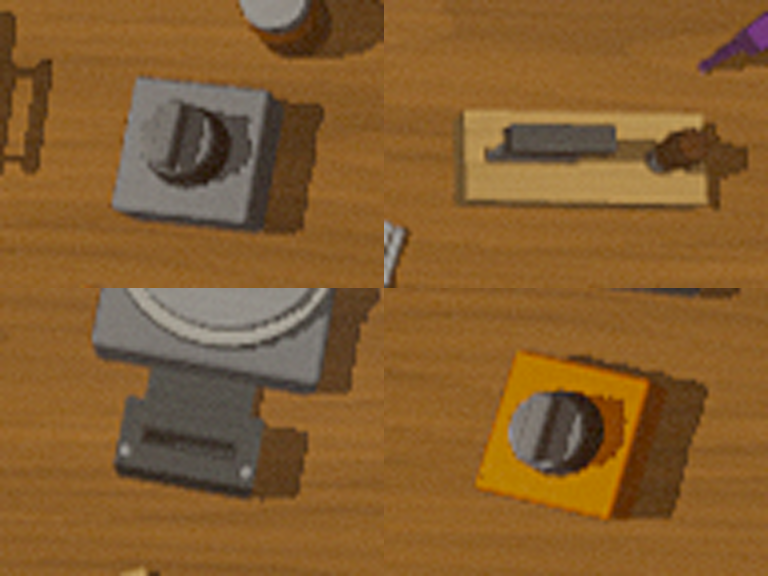

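Crops confirm it: the grey stop's wing is nearly along world x, the steel rest is in the block, and the bracket slot is clear. Estimates are wing (0.5575, 0.310), rest (0.4845, -0.2865, yaw 1.5°) and slot (0.522, -0.0355, yaw -8°). First I turn the wrist so tool x points along +y, and close the fingers.

>>> servo_tool:
  motion: "0 0 0 0 0 0 -0.125;0 0 0 0 0 0 -0.125;0 0 0 0 0 0 -0.125;0 0 0 0 0 0 -0.125;0 0 0 0 0 0 -0.125;0 0 0 0 0 0 -0.125;0 0 0 0 0 0 -0.125;0 0 0 0 0 0 -0.125;0 0 0 0 0 0 -0.125;0 0 0 0 0 0 -0.125"

```text
time: 0.93
tcp_pos: [0.1863, -0.5961, 0.2477]
tool_rot: [0.711, 0.703, 0.0, -0.001]
wrist_force: [0.5, 0.0, -0.1]
opening: 0.0002
finger_force: 0.0
```

```bash
cat > go.py <<'E'
# usage: go.py x y z yawdeg : tool-axes shift (cm) and turn to reach the target
import sys; from h import *; from scipy.spatial.transform import Rotation as R
t=list(map(float,sys.argv[1:5])); s=read_state(); r=R.from_quat(s['tool_rot']); M=r.as_matrix()
psi=np.degrees(np.arctan2(M[1,0],M[0,0])); dw=(psi-t[3]+90)%180-90
print('t',round(s['time'],2),'tcp',s['tcp_pos'].round(4),'yaw',psi.round(2),'tilt',np.degrees(np.arccos(-M[2,2])).round(2),'open',round(s['opening'],4),'ff',round(s['finger_force'],1),'F',s['wrist_force'].round(1),'T',s['ft_torque'].round(2),'q6',s['joints'][5].round(2))
print('shift cm',(M.T@(np.array(t[:3])-s['tcp_pos'])*100).round(2),'wz',np.radians(dw).round(3))
E
python3 go.py .5575 .31 .16 90
```

```text
t 0.93 tcp [ 0.1863 -0.5961  0.2477] yaw 89.32 tilt 0.07 open 0.0002 ff 0.0 F [ 0.5  0.  -0.1] T [-0.06  0.04 -0.01] q6 -1.43
shift cm [91.03 36.05  8.88] wz -0.012
```

>>> servo_tool:
  motion: "0 3.6 1.5 0 0 0 0;0 3.6 1.5 0 0 0 0;0 3.6 1.5 0 0 0 0;0 3.6 1.5 0 0 0 0;0 3.6 1.5 0 0 0 0;0 3.6 1.5 0 0 0 0;0 3.6 1.5 0 0 0 0;0 3.6 1.5 0 0 0 0;0 3.6 1.5 0 0 0 0;0 3.6 1.5 0 0 0 0"

```text
time: 1.77
tcp_pos: [0.343, -0.2373, 0.2482]
tool_rot: [0.714, 0.7, 0.0, -0.0]
wrist_force: [0.9, -0.2, -0.3]
opening: -0.0
finger_force: 0.0
```

>>> servo_tool:
  motion: "0 3.6 1.5 0 0 0 0;0 3.6 1.5 0 0 0 0;0 3.6 1.5 0 0 0 0;0 3.6 1.5 0 0 0 0;0 3.6 1.5 0 0 0 0;0 3.6 1.5 0 0 0 0;0 3.6 1.5 0 0 0 0;0 3.6 1.5 0 0 0 0;0 3.6 1.5 0 0 0 0;0 3.6 1.5 0 0 0 0"

```text
time: 2.6
tcp_pos: [0.4994, 0.12, 0.2481]
tool_rot: [0.713, 0.701, -0.0, -0.0]
wrist_force: [0.9, -0.3, 0.5]
opening: 0.0001
finger_force: 0.0
```

```bash
python3 go.py .5575 .31 .14 90
```

```text
t 2.6 tcp [0.4994 0.12   0.2481] yaw 89.0 tilt 0.04 open 0.0001 ff 0.0 F [ 0.9 -0.3  0.5] T [-0.07 -0.05 -0.05] q6 0.04
shift cm [19.1   5.48 10.8 ] wz -0.018
```

>>> servo_tool:
  motion: "0 3.2 0.9 0 0 0 -0.018;0 3.2 0.9 0 0 0 0;0 3.2 0.9 0 0 0 0;0 3.2 0.9 1 0 0 0;0 3.2 0.9 1 0 0 0;0 3.1 0.9 2 0 0 0;0 0 0 2.5 0 0 0;0 0 0 2.5 0 0 0;0 0 0 1.8 0 0 0;0 0 0 0 0 0 0"

```text
time: 3.43
tcp_pos: [0.5505, 0.308, 0.1354]
tool_rot: [0.707, 0.707, -0.005, -0.002]
wrist_force: [-0.7, 0.0, -0.0]
opening: -0.0003
finger_force: 0.0
```

```bash
python3 go.py .5575 .31 .114 90
python3 - <<'E'
from h import *
im,d=grab('scene'); crop(im,(280,60,380,160),5,'pics/p1.png')
E
```

```text
t 3.43 tcp [0.5505 0.308  0.1354] yaw 90.03 tilt 0.58 open -0.0003 ff 0.0 F [-0.7  0.  -0. ] T [-0.07  0.05 -0.07] q6 0.33
shift cm [0.21 0.72 2.13] wz 0.001
```

View pics/p1.png

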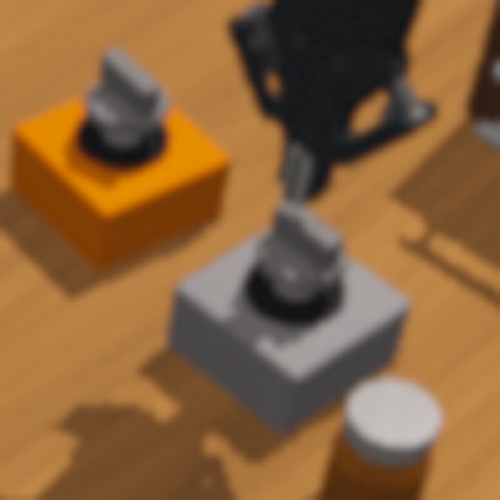

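Fingertips are just above the wing at (295,195) in the crop, slightly to its near side. I shift 7 mm and press.

>>> servo_tool:
  motion: "0 0.2 0.7 0 0 0 0;0 0 0 0.4 0 0 0;0 0 0 0.4 0 0 0;0 0 0 0.3 0 0 0;0 0 0 0.3 0 0 0;0 0 0 0.3 0 0 0;0 0 0 0.3 0 0 0;0 0 0 0 0 0 0"

```text
time: 4.15
tcp_pos: [0.5609, 0.3107, 0.1201]
tool_rot: [0.707, 0.707, 0.0, 0.0]
wrist_force: [-0.6, -0.8, 2.5]
opening: -0.0001
finger_force: 1.3
```

```bash
python3 go.py .5575 .31 .114 90
```

```text
t 4.15 tcp [0.5609 0.3107 0.1201] yaw 90.0 tilt 0.0 open -0.0001 ff 1.3 F [-0.6 -0.8  2.5] T [-0.08  0.06  0.03] q6 0.33
shift cm [-0.07 -0.34  0.61] wz -0.0
```

>>> servo_tool:
  motion: "0 0 0 0.2 0 0 0;0 0 0 0.2 0 0 0;0 0 0 0.2 0 0 0;0 0 0 0.1 0 0 0;0 0 0 0.1 0 0 0;0 0 0 0 0 0 0"

```text
time: 4.65
tcp_pos: [0.5611, 0.3108, 0.114]
tool_rot: [0.707, 0.707, 0.0, 0.0]
wrist_force: [-2.3, -1.2, 10.6]
opening: 0.0
finger_force: 5.5
```

```bash
python3 go.py .5575 .31 .114 90
```

```text
t 4.65 tcp [0.5611 0.3108 0.114 ] yaw 90.01 tilt 0.05 open 0.0 ff 5.5 F [-2.3 -1.2 10.6] T [-0.33  0.51  0.03] q6 0.33
shift cm [-0.08 -0.36 -0.  ] wz 0.0
```

Fully down: 10.6 N at the expected height. Up, and over to the rest.

>>> servo_tool:
  motion: "0 0 0 -2 0 0 0;0 0 0 -4 0 0 0;0 0 0 -4 0 0 0;5 -3 -0.4 -1 0 0 0;5 -3.8 -0.5 0 0 0 0;5 -3.8 -0.5 0 0 0 0;5 -3.8 -0.5 0 0 0 0;5 -3.8 -0.5 0 0 0 0;5 -3.8 -0.5 0 0 0 0;5 -3.8 -0.5 0 0 0 0"

```text
time: 5.48
tcp_pos: [0.5263, 0.0513, 0.2219]
tool_rot: [0.707, 0.707, 0.0, -0.0]
wrist_force: [0.5, 0.6, 0.6]
opening: 0.0499
finger_force: 0.0
```

>>> servo_tool:
  motion: "5 -3.8 -0.5 0 0 0 0;5 -3.8 -0.5 0 0 0 0;5 -3.8 -0.5 0 0 0 0;5 -3.8 -0.5 0 0 0 0;5 -3.8 -0.5 0 0 0 0;5 -3.8 -0.5 0 0 0 0;5 -3.8 -0.5 0 0 0 0;5 -3 -0.5 0 0 0 -0.025;5 -2 -0.2 0 0 0 0;5 0 0 0 0 0 0"

```text
time: 6.32
tcp_pos: [0.4855, -0.2681, 0.222]
tool_rot: [0.7, 0.714, -0.0, 0.002]
wrist_force: [0.5, -0.8, 0.0]
opening: 0.0498
finger_force: 0.0
```

```bash
python3 go.py .4845 -.2865 .165 91
```

```text
t 6.32 tcp [ 0.4855 -0.2681  0.222 ] yaw 91.17 tilt 0.19 open 0.0498 ff 0.0 F [ 0.5 -0.8  0. ] T [-0.02 -0.02  0.01] q6 -0.73
shift cm [-1.82 -0.15  5.7 ] wz 0.003
```

>>> servo_tool:
  motion: "5 -1.8 -0.1 1.5 0 0 0;5 0 0 1.5 0 0 0;5 0 0 1.5 0 0 0;5 0 0 1.2 0 0 0;5 0 0 0 0 0 0"

```text
time: 6.73
tcp_pos: [0.4834, -0.2792, 0.1625]
tool_rot: [0.698, 0.716, 0.0, -0.003]
wrist_force: [-0.1, -0.2, 0.1]
opening: 0.0497
finger_force: 0.0
```

```bash
python3 go.py .4845 -.2865 .121 91
python3 - <<'E'
from h import *
im,d=grab('scene'); crop(im,(90,150,210,270),5,'pics/p2.png')
E
```

```text
t 6.73 tcp [ 0.4834 -0.2792  0.1625] yaw 91.44 tilt 0.36 open 0.0497 ff 0.0 F [-0.1 -0.2  0.1] T [ 0.02 -0.01 -0.01] q6 -0.75
shift cm [-0.75  0.11  4.15] wz 0.008
```

View pics/p2.png

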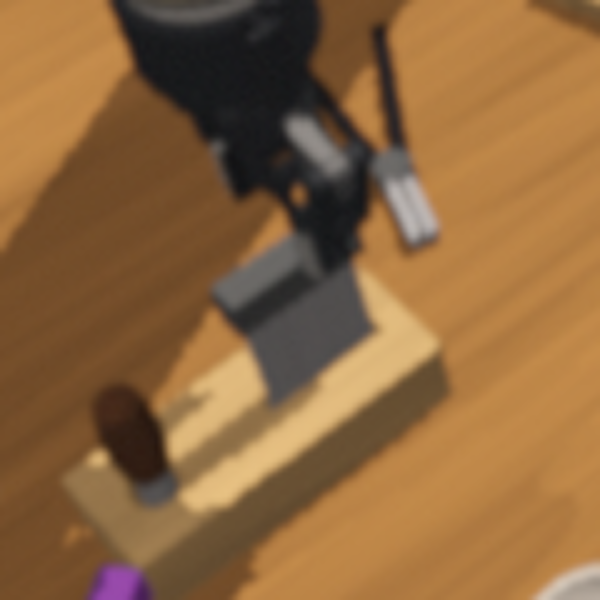

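Run:
```python
from h import *
c=camera_info('scene');E=np.linalg.inv(np.array(c['extrinsics']))
for p in ([.4845,-.2865,.135],[.5085,-.279,.146],[.4585,-.279,.146],[.4845,-.2515,.135],[.4845,-.3215,.135]):
    q=E[:3,:3]@p+E[:3,3]; u=c['cx']-q[0]/q[2]*c['fx']; v=c['cy']+q[1]/q[2]*c['fy']; print(p,((u-90)*5).round(),((v-150)*5).round())
```

```text
[0.4845, -0.2865, 0.135] 285.0 250.0
[0.5085, -0.279, 0.146] 326.0 258.0
[0.4585, -0.279, 0.146] 261.0 191.0
[0.4845, -0.2515, 0.135] 350.0 206.0
[0.4845, -0.3215, 0.135] 218.0 294.0
```

The near fingertip is seen at (335,258), as projected, and the bar lies between the fingers. I descend and grip.

>>> servo_tool:
  motion: "5 -0.7 0.1 0 0 0 0;5 0 0 1 0 0 0;5 0 0 1 0 0 0;5 0 0 1 0 0 0;5 0 0 1 0 0 0;5 0 0 0 0 0 0;5 0 0 0 0 0 0"

```text
time: 7.37
tcp_pos: [0.4854, -0.2877, 0.1242]
tool_rot: [0.698, 0.716, -0.0, -0.001]
wrist_force: [0.1, -0.1, 0.6]
opening: 0.05
finger_force: 0.0
```

```bash
python3 go.py .4845 -.2865 .121 91.5
```

```text
t 7.37 tcp [ 0.4854 -0.2877  0.1242] yaw 91.43 tilt 0.14 open 0.05 ff 0.0 F [ 0.1 -0.1  0.6] T [ 0.03 -0.02 -0.02] q6 -0.76
shift cm [ 0.12 -0.09  0.32] wz -0.001
```

>>> servo_tool:
  motion: "5 0.1 0 0.3 0 0 0;0 0 0 0 0 0 0;0 0 0 0 0 0 0;0 0 0 0 0 0 0;0 0 0 0 0 0 0;0 0 0 0 0 0 0;0 0 0 0 0 0 0;0 0 0 0 0 0 0"

```text
time: 8.03
tcp_pos: [0.4861, -0.2874, 0.1228]
tool_rot: [0.698, 0.716, -0.0, 0.0]
wrist_force: [-1.0, 0.8, 3.9]
opening: 0.0171
finger_force: 59.6
```

```bash
python3 go.py .4845 -.2865 .121 91.5
```

```text
t 8.03 tcp [ 0.4861 -0.2874  0.1228] yaw 91.44 tilt 0.03 open 0.0171 ff 59.6 F [-1.   0.8  3.9] T [0.04 0.27 0.03] q6 -0.76
shift cm [ 0.09 -0.15  0.18] wz -0.001
```

>>> servo_tool:
  motion: "0 0 0 -0.5 0 0 0;0 0 0 -0.8 0 0 0;0 0 0 -1 0 0 0;0 0 0 -1 0 0 0;0 0 0 -1 0 0 0;0 0 0 -1.5 0 0 0;0 0 0 -1.5 0 0 0;0 0 0 -1 0 0 0;0 0 0 0 0 0 0"

```text
time: 8.78
tcp_pos: [0.4873, -0.2883, 0.2083]
tool_rot: [0.698, 0.716, 0.0, 0.003]
wrist_force: [1.1, -0.1, -2.8]
opening: 0.0172
finger_force: 58.9
```

```bash
python3 go.py .522 -.0355 .205 82
python3 - <<'E'
from h import *
im,d=grab('scene'); crop(im,(90,100,290,250),4,'pics/p3.png')
E
```

```text
t 8.78 tcp [ 0.4873 -0.2883  0.2083] yaw 91.44 tilt 0.35 open 0.0172 ff 58.9 F [ 1.1 -0.1 -2.8] T [-0.05  0.04 -0.04] q6 -0.76
shift cm [25.19  4.1   0.25] wz 0.165
```

View pics/p3.png

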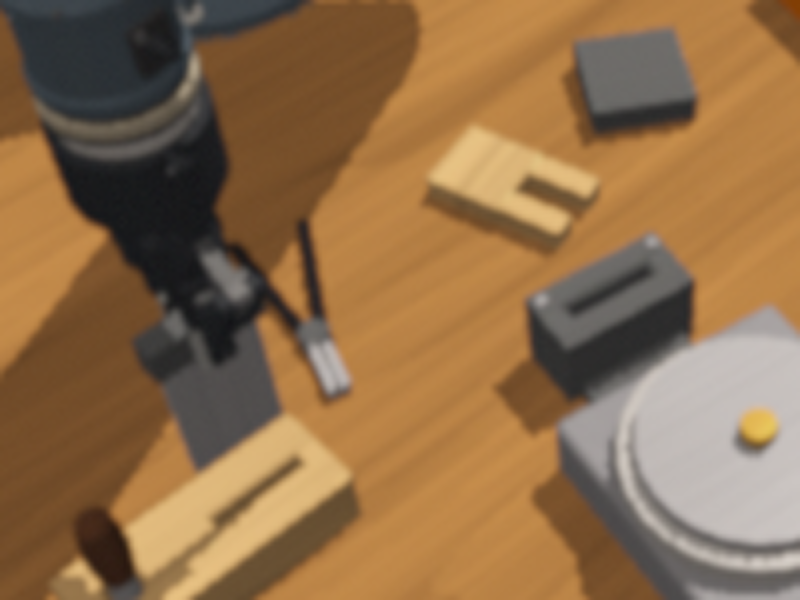

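The rest is held at (215,390), clear of the block. The slot is at (605,290) and free. By displacement, the TCP target is (0.5238, -0.0364), yaw 82.

>>> servo_tool:
  motion: "0 2 0 0 0 0 0.055;0 3 0 0 0 0 0.055;0 3.5 0.6 0 0 0 0.055;0 3.5 1 0 0 0 0;0 3.5 1 0 0 0 0;0 3 1 0 0 0 0;0 2.5 1 0 0 0 0;0 2 1 0 0 0 0;0 1 0.5 0 0 0 0;0 0 0 0 0 0 0"

```text
time: 9.67
tcp_pos: [0.5721, -0.055, 0.2045]
tool_rot: [0.754, 0.657, 0.0, -0.0]
wrist_force: [-0.7, -0.8, -3.2]
opening: 0.0169
finger_force: 58.9
```

```bash
python3 go.py .5238 -.0364 .19 82
```

```text
t 9.67 tcp [ 0.5721 -0.055   0.2045] yaw 82.15 tilt 0.05 open 0.0169 ff 58.9 F [-0.7 -0.8 -3.2] T [ 0.02 -0.08  0.  ] q6 -0.15
shift cm [ 1.19 -5.04  1.46] wz 0.003
```

>>> servo_tool:
  motion: "0 0.4 -1.5 0 0 0 0.003;0 0.4 -1.8 0 0 0 0;0 0.4 -1.2 0 0 0 0;0 0 -0.5 0 0 0 0;0 0 0 0.5 0 0 0;0 0 0 0.5 0 0 0;0 0 0 0.4 0 0 0;0 0 0 0 0 0 0;0 0 0 0 0 0 0"

```text
time: 10.42
tcp_pos: [0.524, -0.0386, 0.1907]
tool_rot: [0.756, 0.655, -0.0, -0.0]
wrist_force: [-1.3, 0.8, -3.2]
opening: 0.017
finger_force: 59.1
```

```bash
python3 go.py .5238 -.0364 .172 82
python3 - <<'E'
from h import *
im,d=grab('scene'); crop(im,(200,120,300,220),6,'pics/p4.png')
P=pts('scene',d);z=P[...,2];m=(d>0)&(np.hypot(P[...,0]-.5238,P[...,1]+.0364)<.05)&(z>.182)&(z<.196)
print(m.sum())
if m.sum()>20: print(cv2.minAreaRect(P[m][:,:2].astype(np.float32)*1000))
E
```

```text
t 10.42 tcp [ 0.524  -0.0386  0.1907] yaw 81.78 tilt 0.03 open 0.017 ff 59.1 F [-1.3  0.8 -3.2] T [ 0.03  0.   -0.07] q6 -0.14
shift cm [ 0.22 -0.05  1.87] wz -0.004
93
((527.777099609375, -50.43397521972656), (49.53740692138672, 42.259742736816406), 33.147071838378906)
```

View pics/p4.png

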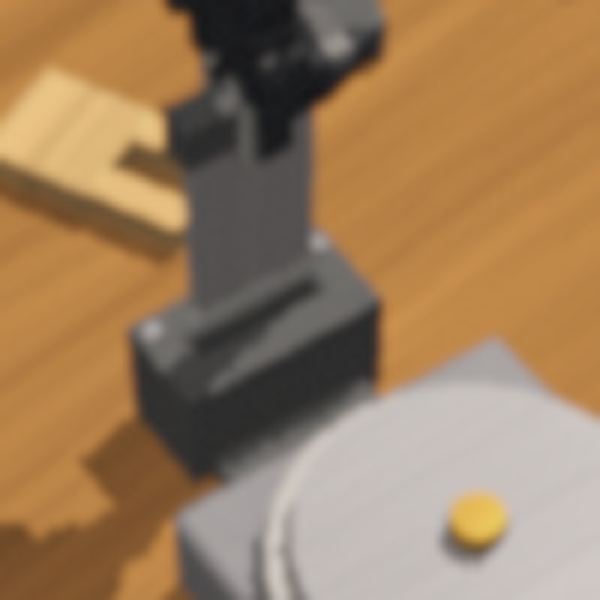

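The foot's edge runs (190,305)–(310,250), about 32 px straight above the slot (190,345)–(320,280), as expected for 23 mm of height. I correct 2 mm along the slot and lower slowly.

>>> servo_tool:
  motion: "0 0.2 0 0 0 0 0;0 0 0 0.5 0 0 0;0 0 0 0.5 0 0 0;0 0 0 0.5 0 0 0;0 0 0 0.5 0 0 0;0 0 0 0.3 0 0 0;0 0 0 0.3 0 0 0;0 0 0 0.3 0 0 0;0 0 0 0 0 0 0"

```text
time: 11.22
tcp_pos: [0.5236, -0.0361, 0.1617]
tool_rot: [0.756, 0.655, -0.0, -0.001]
wrist_force: [0.1, 1.0, -4.0]
opening: 0.0173
finger_force: 59.2
```

```bash
python3 go.py .5238 -.0364 .128 82
```

```text
t 11.22 tcp [ 0.5236 -0.0361  0.1617] yaw 81.81 tilt 0.07 open 0.0173 ff 59.2 F [ 0.1  1.  -4. ] T [-0.02  0.04 -0.02] q6 -0.14
shift cm [-0.03  0.03  3.37] wz -0.003
```

>>> servo_tool:
  motion: "0 0 0 0.3 0 0 0;0 0 0 0.4 0 0 0;0 0 0 0.5 0 0 0;0 0 0 0.5 0 0 0;0 0 0 0.5 0 0 0;0 0 0 0.4 0 0 0;0 0 0 0.3 0 0 0;0 0 0 0 0 0 0"

```text
time: 11.88
tcp_pos: [0.5234, -0.0361, 0.1325]
tool_rot: [0.756, 0.655, -0.0, -0.001]
wrist_force: [-0.7, -0.3, -3.6]
opening: 0.0169
finger_force: 59.2
```

```bash
python3 go.py .5238 -.0364 .128 82
```

```text
t 11.88 tcp [ 0.5234 -0.0361  0.1325] yaw 81.8 tilt 0.09 open 0.0169 ff 59.2 F [-0.7 -0.3 -3.6] T [-0.05 -0.05 -0.  ] q6 -0.14
shift cm [-0.03  0.04  0.45] wz -0.003
```

>>> servo_tool:
  motion: "0 0 0 0.15 0 0 0;0 0 0 0.15 0 0 0;0 0 0 0.1 0 0 0;0 0 0 0.1 0 0 0;0 0 0 0 0 0 0;0 0 0 0 0 0 0"

```text
time: 12.38
tcp_pos: [0.5239, -0.0362, 0.1284]
tool_rot: [0.756, 0.655, 0.0, 0.0]
wrist_force: [0.2, -0.1, -4.0]
opening: 0.0173
finger_force: 59.2
```

```bash
python3 go.py .5238 -.0364 .128 82
```

```text
t 12.38 tcp [ 0.5239 -0.0362  0.1284] yaw 81.81 tilt 0.01 open 0.0173 ff 59.2 F [ 0.2 -0.1 -4. ] T [ 0.02  0.03 -0.01] q6 -0.14
shift cm [-0.02 -0.01  0.04] wz -0.003
```

No floor contact yet. Lowering on.

>>> servo_tool:
  motion: "0 0 0 0.1 0 0 0;0 0 0 0.1 0 0 0;0 0 0 0.1 0 0 0;0 0 0 0 0 0 0;0 0 0 0 0 0 0"

```text
time: 12.8
tcp_pos: [0.5244, -0.0362, 0.1277]
tool_rot: [0.756, 0.655, 0.0, 0.001]
wrist_force: [-3.0, 0.9, 13.0]
opening: 0.0172
finger_force: 61.9
```

```bash
python3 go.py .5238 -.0364 .128 82
```

```text
t 12.8 tcp [ 0.5244 -0.0362  0.1277] yaw 81.82 tilt 0.11 open 0.0172 ff 61.9 F [-3.   0.9 13. ] T [0.12 0.79 0.  ] q6 -0.14
shift cm [-0.02 -0.06 -0.03] wz -0.003
```

Floor contact at TCP 0.1277, as expected. I release and back off upward.

>>> servo_tool:
  motion: "0 0 0 -0.2 0 0 0;4 0 0 0 0 0 0;4 0 0 0 0 0 0;4 0 0 0 0 0 0;4 0 0 0 0 0 0;4 0 0 -1 0 0 0;4 0 0 -2 0 0 0;4 0 0 -3 0 0 0;4 0 0 -3 0 0 0;4 0 0 0 0 0 0"

```text
time: 13.63
tcp_pos: [0.5275, -0.037, 0.2232]
tool_rot: [0.756, 0.655, 0.003, 0.005]
wrist_force: [0.4, 0.8, -0.1]
opening: 0.0396
finger_force: 0.0
```

```bash
python3 go.py .5585 .310 .16 174.5
python3 - <<'E'
from h import *
im,d=grab('scene'); P=pts('scene',d);z=P[...,2];m=(d>0)&(np.hypot(P[...,0]-.5238,P[...,1]+.0364)<.05)&(z>.127)&(z<.146)
print(m.sum(),cv2.minAreaRect(P[m][:,:2].astype(np.float32)*1000),np.percentile(z[m],[10,50,90]))
E
```

```text
t 13.63 tcp [ 0.5275 -0.037   0.2232] yaw 81.82 tilt 0.68 open 0.0396 ff 0.0 F [ 0.4  0.8 -0.1] T [ 0.   -0.04 -0.  ] q6 -0.14
shift cm [34.8  -1.94  6.24] wz 1.524
248 ((525.8546142578125, -37.8563117980957), (71.00862121582031, 20.4730224609375), 82.5564956665039) [0.1300815  0.13857916 0.14082051]
```

The bar top is at 0.140, so the rest is home. Now to the stop; the wrist must turn by -1.62 to leave range for the clockwise turn.

>>> servo_tool:
  motion: "5 3 0 0 0 0 -0.1;5 3.5 0.2 0 0 0 -0.1;5 3.8 0.8 0 0 0 -0.1;5 3.8 1.2 0 0 0 -0.1;5 3.8 1.6 0 0 0 -0.1;5 3.6 2.2 0 0 0 -0.12;5 3 2.4 0 0 0 -0.12;5 2.5 2.5 0 0 0 -0.12;5 2 2.5 0 0 0 -0.12;5 0 0 0 0 0 -0.12"

```text
time: 14.52
tcp_pos: [0.577, 0.2978, 0.2162]
tool_rot: [0.297, 0.955, 0.001, -0.0]
wrist_force: [0.7, 0.0, 0.6]
opening: 0.05
finger_force: 0.0
```

```bash
python3 go.py .5585 .310 .16 174
```

```text
t 14.52 tcp [0.577  0.2978 0.2162] yaw 145.46 tilt 0.17 open 0.05 ff 0.0 F [0.7 0.  0.6] T [ 0.01 -0.    0.  ] q6 -0.67
shift cm [ 2.21 -0.05  5.62] wz -0.498
```

>>> servo_tool:
  motion: "5 2.2 0 0 0 0 -0.12;5 0 0 0 0 0 -0.12;5 0 0 1 0 0 -0.12;5 0 0 2 0 0 -0.12;5 0 0 1.5 0 0 -0.02;5 0 0 0 0 0 0;5 0 0 0 0 0 0"

```text
time: 15.1
tcp_pos: [0.5579, 0.3041, 0.1707]
tool_rot: [0.057, 0.998, -0.001, -0.002]
wrist_force: [0.2, 0.1, 0.2]
opening: 0.0497
finger_force: 0.0
```

```bash
python3 go.py .559 .310 .115 174
python3 - <<'E'
from h import *
im,d=grab('scene'); crop(im,(280,60,380,160),6,'pics/p5.png')
E
```

```text
t 15.1 tcp [0.5579 0.3041 0.1707] yaw 173.43 tilt 0.24 open 0.0497 ff 0.0 F [0.2 0.1 0.2] T [ 0.05 -0.06  0.01] q6 -1.13
shift cm [-0.06  0.61  5.57] wz -0.01
```

View pics/p5.png

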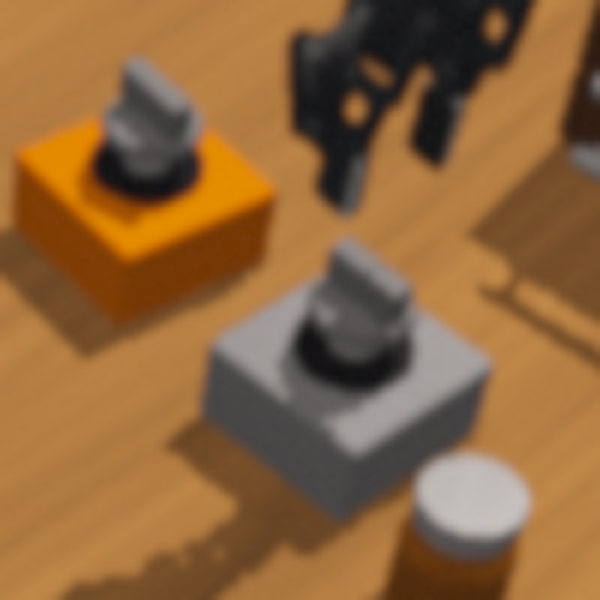

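The fingers straddle the grey stop's wing (375,270) with the tips at (345,200) and (440,160). I correct, descend and close.

>>> servo_tool:
  motion: "5 0 0.6 0.5 0 0 0;5 0 0 1 0 0 0;5 0 0 1.5 0 0 0;5 0 0 1.5 0 0 0;5 0 0 1 0 0 0;5 0 0 0.6 0 0 0;5 0 0 0 0 0 0;5 0 0 0 0 0 0"

```text
time: 15.82
tcp_pos: [0.5599, 0.3105, 0.1112]
tool_rot: [0.057, 0.998, -0.0, -0.0]
wrist_force: [-1.1, -0.2, -0.3]
opening: 0.0502
finger_force: 0.0
```

```bash
python3 go.py .559 .310 .109 174
```

```text
t 15.82 tcp [0.5599 0.3105 0.1112] yaw 173.48 tilt 0.0 open 0.0502 ff 0.0 F [-1.1 -0.2 -0.3] T [0.02 0.07 0.01] q6 -1.12
shift cm [ 0.08 -0.06  0.22] wz -0.009
```

>>> servo_tool:
  motion: "0 0 0 0.15 0 0 0;0 0 0 0 0 0 0;0 0 0 0 0 0 0;0 0 0 0 0 0 0;0 0 0 0 0 0 0;0 0 0 0 0 0 0;0 0 0 0 0 0 0"

```text
time: 16.4
tcp_pos: [0.5601, 0.3105, 0.1103]
tool_rot: [0.057, 0.998, 0.0, 0.001]
wrist_force: [0.1, -0.4, 2.6]
opening: 0.0121
finger_force: 60.4
```

```bash
python3 go.py .559 .310 .109 174
```

```text
t 16.4 tcp [0.5601 0.3105 0.1103] yaw 173.48 tilt 0.06 open 0.0121 ff 60.4 F [ 0.1 -0.4  2.6] T [-0.07 -0.01 -0.02] q6 -1.12
shift cm [ 0.1  -0.06  0.13] wz -0.009
```

>>> servo_tool:
  motion: "0 0 0 0 0 0 0.08;0 0 0 0 0 0 0.1;0 0 0 0 0 0 0.1;0 0 0 0 0 0 0.1;0 0 0 0 0 0 0.1;0 0 0 0 0 0 0.1;0 0 0 0 0 0 0.1;0 0 0 0 0 0 0.1;0 0 0 0 0 0 0.1;0 0 0 0 0 0 0.1"

```text
time: 17.23
tcp_pos: [0.5593, 0.3093, 0.1098]
tool_rot: [0.522, 0.853, -0.001, 0.0]
wrist_force: [-0.6, -3.0, 2.2]
opening: 0.0126
finger_force: 60.5
```

```bash
python3 go.py .559 .310 .109 107
```

```text
t 17.23 tcp [0.5593 0.3093 0.1098] yaw 117.1 tilt 0.16 open 0.0126 ff 60.5 F [-0.6 -3.   2.2] T [-0.53  0.05  0.09] q6 -0.14
shift cm [0.07 0.01 0.08] wz 0.176
```

>>> servo_tool:
  motion: "0 0 0 0 0 0 0.05;0 0 0 0 0 0 0.05;0 0 0 0 0 0 0.04;0 0 0 0 0 0 0.03;0 0 0 0 0 0 0;0 0 0 0 0 0 0"

```text
time: 17.73
tcp_pos: [0.559, 0.3093, 0.1096]
tool_rot: [0.59, 0.807, -0.002, -0.0]
wrist_force: [-2.0, -6.3, 2.7]
opening: 0.0124
finger_force: 60.5
```

```bash
python3 go.py .559 .310 .109 107
```

```text
t 17.73 tcp [0.559  0.3093 0.1096] yaw 107.65 tilt 0.18 open 0.0124 ff 60.5 F [-2.  -6.3  2.7] T [-0.95  0.19 -0.01] q6 0.02
shift cm [0.07 0.02 0.06] wz 0.011
```

>>> servo_tool:
  motion: "0 0 0 0 0 0 0.03;0 0 0 0 0 0 0.03;0 0 0 0 0 0 0;0 0 0 0 0 0 0"

```text
time: 18.07
tcp_pos: [0.559, 0.3093, 0.1095]
tool_rot: [0.613, 0.79, -0.002, 0.0]
wrist_force: [-1.3, -5.4, 2.3]
opening: 0.0118
finger_force: 60.9
```

```bash
python3 go.py .559 .310 .109 107
```

```text
t 18.07 tcp [0.559  0.3093 0.1095] yaw 104.43 tilt 0.22 open 0.0118 ff 60.9 F [-1.3 -5.4  2.3] T [-0.9   0.22  0.7 ] q6 0.08
shift cm [0.07 0.02 0.05] wz -0.045
```

Torque has jumped to 0.7 N m, so this is the end stop. I release and rise, then check.

>>> servo_tool:
  motion: "5 0 0 0 0 0 0;5 0 0 0 0 0 0;5 0 0 0 0 0 0;5 0 0 0 0 0 0;5 0 0 -1 0 0 0;5 0 0 -3 0 0 0;5 0 0 -4 0 0 0;5 0 0 -4 0 0 0;5 -3 0 -1 0 0 0;5 0 0 0 0 0 0"

```text
time: 18.9
tcp_pos: [0.5709, 0.2794, 0.2458]
tool_rot: [0.615, 0.788, 0.004, 0.004]
wrist_force: [0.4, -1.2, -0.2]
opening: 0.0502
finger_force: 0.0
```

>>> servo_tool:
  motion: "5 0 -4 0 0 0 0;5 0 -4 0 0 0 0;5 0 -3 0 0 0 0;5 0 0 0 0 0 0;5 0 0 0 0 0 0;5 0 0 0 0 0 0"

```text
time: 19.4
tcp_pos: [0.4615, 0.2549, 0.2404]
tool_rot: [0.615, 0.789, 0.001, 0.001]
wrist_force: [0.3, 0.4, -0.2]
opening: 0.0498
finger_force: 0.0
```

```bash
python3 go.py .559 .310 .109 107;python3 - <<'E'
from h import *
for n in('scene','top'):
  im,d=grab(n); P=pts(n,d);z=P[...,2]
  for nm,x,y,r,a,b in(('wing',.558,.31,.04,.096,.112),('bar',.524,-.036,.05,.127,.146)):
    m=(d>0)&(np.hypot(P[...,0]-x,P[...,1]-y)<r)&(z>a)&(z<b)
    print(n,nm,m.sum(),cv2.minAreaRect(P[m][:,:2].astype(np.float32)*1000) if m.sum()>9 else '',np.percentile(z[m],[50,90]) if m.any() else '')
im,d=load('scene'); crop(im,(190,60,390,210),4,'pics/p6.png')
E
```

```text
t 19.4 tcp [0.4615 0.2549 0.2404] yaw 104.15 tilt 0.14 open 0.0498 ff 0.0 F [ 0.3  0.4 -0.2] T [-0.    0.04  0.02] q6 0.05
shift cm [ 2.95 10.77 13.17] wz -0.05
scene wing 67 ((559.42578125, 306.3016052246094), (14.211603164672852, 46.37738037109375), 16.8480281829834) [0.10362016 0.10607495]
scene bar 238 ((525.7377319335938, -37.767372131347656), (71.1112060546875, 21.512231826782227), 79.74617767333984) [0.13868804 0.14104085]
top wing 65 ((558.67724609375, 304.25335693359375), (14.696590423583984, 30.205089569091797), 17.977081298828125) [0.10497323 0.10783231]
top bar 196 ((521.9962158203125, -34.206146240234375), (69.69084167480469, 18.532794952392578), 81.99256134033203) [0.14029873 0.14279191]
```

View pics/p6.png

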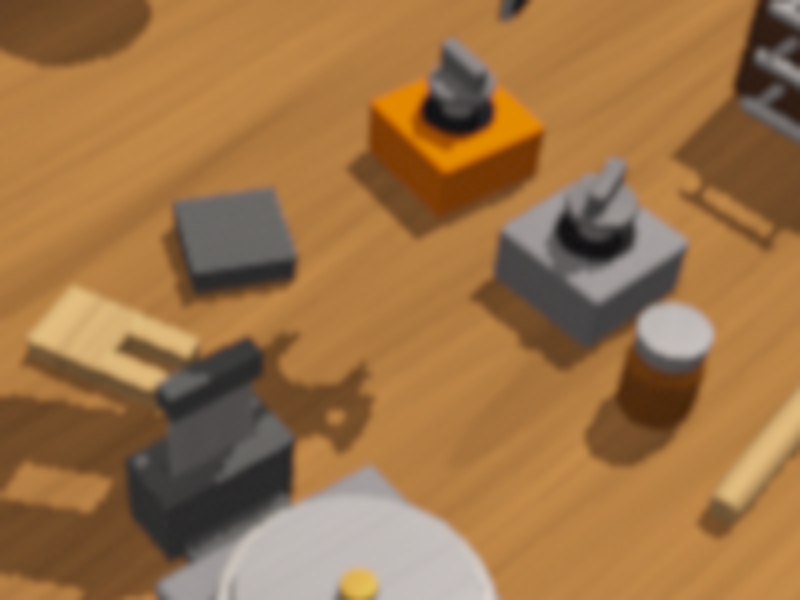

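The picture shows the rest upright in the bracket at (210,410). The wing at (605,180) is turned about 69°, and the button is up at 105 mm.

```bash
python3 -c "
from workcell import *
print(finish_job())"
```

```text
the job is handed in; nothing more can be done
None
```

The job is handed in, though no verdict was returned. The stop was pressed fully down, the rest stands fully home in the bracket slot, and the wing is turned clockwise to its end stop; nothing else was touched as far as I could see.

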